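Tip the drying tray so the orange mug lid turns over

TASK

The underside of the orange mug lid is still wet. Push the black bar of the drying tray that holds it all the way over, away from you, so that the lid slides down and tumbles onto its other face, white side up, in the second half of that tray. Do not touch the lid itself, and leave the green lid in the other tray lying as it is.

Things in the scene. Friction and masses are not known exactly. Their poses are not given: they have to be found in the camera images.
- orange_lid: hard silicone mug lid, a flat disc 70 mm across and 8 mm thick, orange on one face, white on the other. Origin at the centre of the white face, z axis out of the orange face. Starts orange side up, loose in the level near half of one of two alike tip-over drying trays, each fixed on a 210 x 124 mm wooden base.
- green_lid: the same lid in green and white, lying in the other tray; bystander, to be left alone. Origin and axes as for the orange lid.
- orange_tray (a joint): angle of the orange lid's tray: 0 at the start, 1.885 rad when tipped fully over to its far stop. A slate-blue V of two slatted halves (104 long, 84 wide, side walls 22 mm) at 72 degrees on a level hinge 32 mm above the shelf: at 0 the near half is level and the far half leans back over it; at 1.885 the mirror picture, far half level. Stiff hinge, stays where left, 2 to 5 N at the bar.
- orange_bar (a point): centre of the black bar (12 mm thick, 92 long, level, parallel to the hinge) across that tray on two arms, 125 from the hinge line, turning with it. At the start 105 mm above the shelf, hinge line 101 ahead of it and 73.5 below; at the far stop 101 beyond the hinge, 105 high. Axes at the start: x the level way to push it, y along the bar, z up. Push on its near side, fingertips 10 to 25 below its centre.
There are look-alikes about, which are no part of the job. There is more than one size of the orange_lid; the one meant has the size given above.

How it is judged:
By the outcome, as a careful person would: the job done as asked, in the order asked, and still so for the second after the job is handed in, with the robot touching nothing.
It also fails if it takes over 40 s, if anything falls off the work surface, if the arm or the gripper's body presses on something with over 40 N, if the wrist force passes 120 N, or if a joint passes its speed limit or range.

ROBOT

A 6-joint arm with a two-finger parallel gripper is mounted at the origin on the work surface. World frame = base frame: x ahead of the robot, y to its left, z up, the work surface at z = 0. Lengths are in m, angles in rad, forces in N, time in s.
With the tool pointing down it reaches from about 0.375 to 0.9 m from the base axis. Payload 3.1 kg.
Tool frame: the origin (TCP) lies at the very end of the fingers, on their centre line; the grasp point (between the pads) lies 19 mm behind it (manip.pinch_z is the distance from the TCP to the grasp point, in m); z points along the fingers, y is the direction in which the jaws open and shut (so a half turn about z gives the same grasp; the last joint's range is limited). The gripper opens to 85 mm and grips with 20 to 120 N. Pads are 22 mm wide; open, the fingers measure 114 mm over their backs; the gripper's body (76 mm by 85 mm) begins 54 mm behind the grasp point. The pads swing forward as they close: fully open they stand 13 mm farther back than shut.
Start: joints at [-1.522, 0.527, 1.433, -0, 1.181, -0.178], TCP at [0.141, -0.609, 0.231] pointing down, gripper open.
Joint ranges: [-3.08, 3.08], [-0.75, 2.2], [0.22, 2.44], [-1.43, 4.57], [0, 2.65], [-2.85, 2.85]. Speed limits (rad/s): [2.79, 2.79, 3.14, 3.14, 3.14, 3.14].

INTERFACE

Orientations are given as a unit quaternion [x, y, z, w].
In Python, from station import manip gives the robot as it stands.
- The arm moves only by the tool drive_tool, never from a script. Its argument "increments" is a list of rows, each a list of 7 numbers: the closure in counts, from 0 (fully open) to 255 (shut), then the shift along the tool's x, y, z in cm, then the turn, a rotation vector about the tool's x, y, z in rad. A call has 1 to 20 rows; each row is the pose to reach, as a shift and turn from the pose commanded when the call began, along the tool's axes at that moment; what a row does not reach only later rows make up. A row lasts 1/10 s, in which the tool goes at most 50 mm and 8.59 degrees, less where a joint would pass 70% of its speed; a pose out of reach is approached as far as the arm can. A call with a gripper value outside its range is refused whole. The fingers move at their own pace and stop on an object; "force" is the grip in N (left out, the last holds). Time passes only in rows, so rows that repeat a pose let the fingers close. It gives the time, the measured TCP pose, the force and the opening at its end, in the units of the state.
- manip.sense(): the state, without advancing time (a new reading comes with each control period).
- manip.snapshot(name): name is "side" or "top" or "wrist"; returns the picture (480x640x3 uint8, red, green, blue); there is no depth.
- manip.camera_model(name): a dict with "mtx" (3x3 intrinsics, pixels), "cam_to_world" (4x4, takes a point from camera to world coordinates). Camera axes: x right, y down, z forward; pixel columns grow to the right and rows downward; lengths in m; the calibration is good to about 2 mm. A picture is of the moment at which its call begins: read the wrist's pose just before it. camera_model takes no time and is no camera call; for the wrist camera it gives the pose at the moment of the call.
- manip.sign_off(): hands the job in, once; it reports no verdict.
The state is a dict: "t": time; "q": joint angles; "qd": joint speeds; "tau": joint torques, N m; "tcp_pos": TCP position; "tool_rot": TCP orientation; "force": force on the tool from outside, world axes, zero at the start; "ft_torque": the same for the moment, N m; "finger_gap": opening from 0.0 (shut) to 1.0 (fully open).
Only numpy, scipy, OpenCV 4.12 (cv2) and the standard library are available. Lean on these libraries where they do the work, as an engineer would, in place of code of your own. Each camera call takes 0.05 s, during which the arm holds its last target. There are 200 camera calls.

## Working session

There is one attempt and no reset: what is moved stays moved. The work goes in short steps, Python scripts to look and compute and a tool call to move; the robot and the scene stay as the last step left them, time stands still between calls to the robot, and variables do not carry over. Pictures are saved under pics/ and viewed, about 8 in all and at most 12, crops included, and the job is handed in when it is done.

Besides the shell and the picture viewer there is one more tool, called after "Call:" as name([rows], argument=value, ...), one row to a line, values as JSON. drive_tool: Moves the arm, as the interface text tells. Its arguments: {"type":"object","properties":{"increments":{"type":"array","items":{"type":"array","items":{"type":"number"}}},"force":{"type":"number"}},"required":["increments"]}

```bash
mkdir -p pics; python3 - <<'E'
from station import manip
import cv2
for n in ("top","side"):
    im=manip.snapshot(n); cv2.imwrite(f"pics/{n}0.png",im[:,:,::-1])
    m=manip.camera_model(n); print(n,m["mtx"].tolist(),m["cam_to_world"].round(4).tolist())
s=manip.sense(); print(s["t"],s["tcp_pos"],s["tool_rot"],s["finger_gap"])
E
```

```text
top [[463.10935754232196, 0.0, 326.8406978199543], [0.0, 463.10935754232196, 232.2709276607799], [0.0, 0.0, 1.0]] [[0.0051, -0.9946, 0.1033, 0.4002], [-1.0, -0.0059, -0.0073, -0.0456], [0.0079, -0.1033, -0.9946, 0.7389], [0.0, 0.0, 0.0, 1.0]]
side [[573.4591977766466, 0.0, 315.0012477063844], [0.0, 573.4591977766466, 239.77938302836392], [0.0, 0.0, 1.0]] [[0.9864, -0.1026, 0.1287, 0.3651], [-0.1643, -0.5635, 0.8096, -0.6791], [-0.0106, -0.8197, -0.5726, 0.5706], [0.0, 0.0, 0.0, 1.0]]
0.1 [ 0.14053609 -0.60830549  0.23040708] [ 9.93579199e-01  1.13134268e-01  7.97487639e-05 -1.00273757e-03] 0.9963678172763777
```

View pics/top0.png

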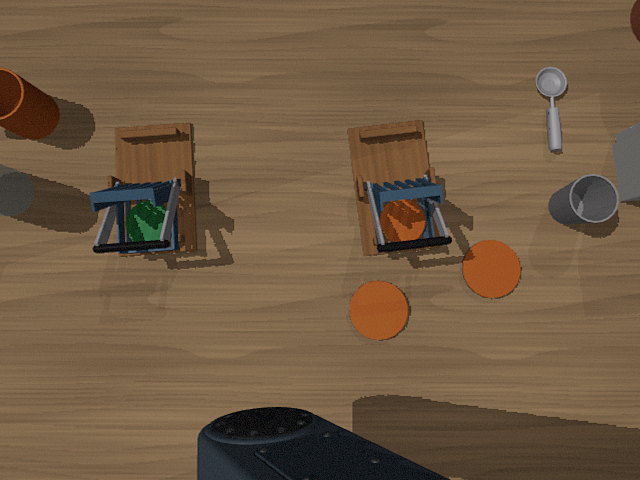

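View pics/side0.png

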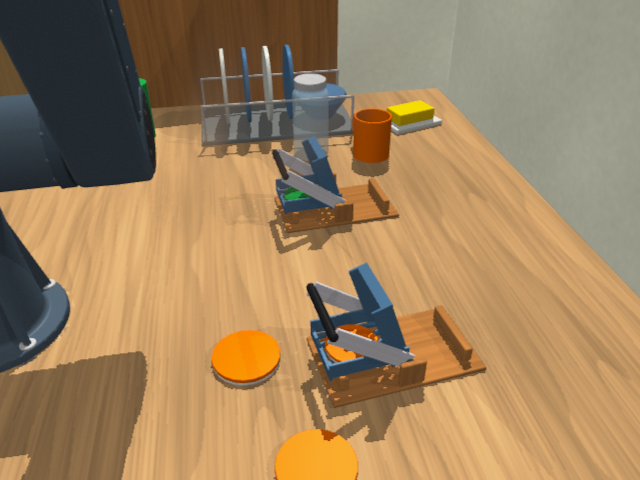

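The top view shows three orange discs: the one in the right tray (403,220), and loose, larger discs at (379,310) and (491,268). The other tray (150,215) holds the green lid. The right tray is the one to tip; its bar runs from about (380,247) to (448,240) in top, and (312,290) to (333,335) in side.

```bash
cat > h.py <<'E'
from station import manip
import numpy as np, cv2
def ray(n,uv,z):
    m=manip.camera_model(n);T=m["cam_to_world"];d=T[:3,:3]@np.linalg.inv(m["mtx"])@[*uv,1]
    return T[:3,3]+d*(z-T[2,3])/d[2]
def proj(n,P):
    m=manip.camera_model(n);T=m["cam_to_world"];c=T[:3,:3].T@(np.array(P)-T[:3,3]);p=m["mtx"]@c
    return (p[:2]/p[2]).round(1)
E
python3 - <<'E'
from h import *
for n,a,b in(("top",(379,247),(450,240.5)),("side",(311,287),(334,336))):
    A,B=ray(n,a,.105),ray(n,b,.105);print(n,A.round(4),B.round(4),np.linalg.norm(A-B),((A+B)/2).round(4),np.degrees(np.arctan2(*(A-B)[1::-1])))
# base outline corners (z~0.01): direction check
P=[ray("top",p,.012) for p in((348,128),(424,122),(363,255))]
print([p.round(3) for p in P]);d=P[0]-P[2];print(np.degrees(np.arctan2(d[1],d[0])),np.linalg.norm(d))
for lid in(((350,310),(409,310),.008),((462,268),(521,268),.008),((380,222),(427,222),.04)):print(np.linalg.norm(ray("top",lid[0],lid[2])-ray("top",lid[1],lid[2])))
im=manip.snapshot("top")[100:280,320:540]
im2=manip.snapshot("side")[240:420,280:500]
cv2.imwrite("pics/c1.png",cv2.resize(np.vstack([im,im2]),None,fx=1.6,fy=1.6,interpolation=2)[:,:,::-1])
E
```

```text
top [ 0.4461 -0.1219  0.105 ] [ 0.4556 -0.2198  0.105 ] 0.09833872517300633 [ 0.4508 -0.1709  0.105 ] 95.55419953983481
side [ 0.4476 -0.1231  0.105 ] [ 0.4596 -0.2141  0.105 ] 0.09179299624525951 [ 0.4536 -0.1686  0.105 ] 97.50971382767102
[array([ 0.645, -0.084,  0.012]), array([ 0.656, -0.207,  0.012]), array([ 0.44 , -0.108,  0.012])]
6.573290029299581 0.20657069801198213
0.09217802272311626
0.09339482953487777
0.07166488631102483
```

View pics/c1.png

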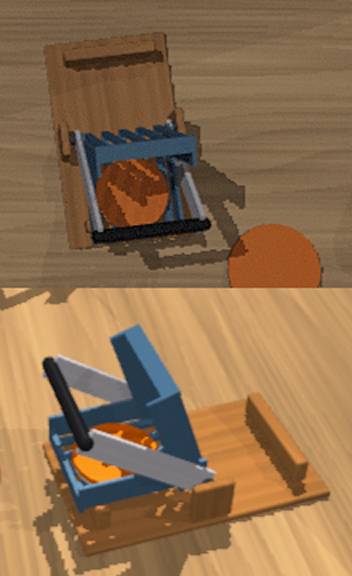

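The side and top crop confirms the choice. The disc in the right tray measures 72 mm and sits orange side up, while the loose ones measure about 92 mm. The bar centre is about (0.452,-0.170,0.105) with the push direction at yaw 6.6°. Next I work out the approach and the arc.

```bash
cat >> h.py <<'E'
from scipy.spatial.transform import Rotation as R
yaw=np.radians(6.7);d=np.array([np.cos(yaw),np.sin(yaw),0]);B=np.array([.452,-.1695,.105])
def tgt(s,z): return B+s*d+[0,0,z-.105]
def rel(P):
    s=manip.sense();r=R.from_quat(s["tool_rot"])
    t=R.from_matrix(np.array([d,np.cross([0,0,-1],d),[0,0,-1]]).T)
    return ((r.inv().apply(np.array(P)-s["tcp_pos"]))*100).round(2),(r.inv()*t).as_rotvec().round(3)
E
python3 - <<'E'
from h import *
print(rel(tgt(-.05,.23)),tgt(-.05,.23))
# arc: tip target relative to start contact
for a in np.linspace(0,108,13):
    t=np.radians(144-a);print(round(a),"bar s,z mm",round(101+125*np.cos(t),1),round(32+125*np.sin(t),1))
E
```

```text
(array([ 35.25, -36.32,   0.13]), array([-0.001, -0.   ,  0.11 ])) [ 0.40234147 -0.17533354  0.23      ]
0 bar s,z mm -0.1 105.5
9 bar s,z mm 12.6 120.4
18 bar s,z mm 27.5 133.1
27 bar s,z mm 44.3 143.4
36 bar s,z mm 62.4 150.9
45 bar s,z mm 81.4 155.5
54 bar s,z mm 101.0 157.0
63 bar s,z mm 120.6 155.5
72 bar s,z mm 139.6 150.9
81 bar s,z mm 157.7 143.4
90 bar s,z mm 174.5 133.1
99 bar s,z mm 189.4 120.4
108 bar s,z mm 202.1 105.5
```

Call:
drive_tool([
  [255,3.5,-3.6,0,0,0,0.02],
  [255,7,-7.2,0,0,0,0.04],
  [255,10.5,-10.8,0,0,0,0.06],
  [255,14,-14.5,0,0,0,0.08],
  [255,17.6,-18.1,0,0,0,0.1],
  [255,21.1,-21.8,0,0,0,0.11],
  [255,24.6,-25.4,0,0,0,0.11],
  [255,28.2,-29,0,0,0,0.11],
  [255,31.7,-32.7,0,0,0,0.11],
  [255,35.2,-36.3,0,0,0,0.11],
  [255,35.2,-36.3,0,0,0,0.11],
  [255,35.2,-36.3,0,0,0,0.11],
  [255,35.2,-36.3,0,0,0,0.11],
  [255,35.2,-36.3,0,0,0,0.11],
], force=40)

```text
t: 1.6
tcp_pos: [0.4015, -0.1776, 0.2313]
tool_rot: [0.998, 0.057, -0.0, 0.0]
force: [0.2, -0.1, 0.5]
finger_gap: -0.005
```

Call:
drive_tool([
  [255,0,0,3.5,0,0,0],
  [255,0,-0.1,7,0,0,0],
  [255,0,-0.2,10.5,0,0,0],
  [255,0,-0.2,14,0,0,0],
  [255,0,-0.2,14,0,0,0],
  [255,0,-0.2,14,0,0,0],
])

```text
t: 2.2
tcp_pos: [0.4012, -0.1752, 0.0912]
tool_rot: [0.998, 0.057, -0.001, -0.0]
force: [-0.2, 0.6, -0.4]
finger_gap: -0.002
```

```bash
python3 - <<'E'
from h import *
a=manip.snapshot("side")[200:420,200:500];b=manip.snapshot("top")[100:320,300:600]
cv2.imwrite("pics/c2.png",cv2.resize(np.vstack([a,b]),None,fx=1.36,fy=1.36)[:,:,::-1])
s=manip.sense();print(s["tcp_pos"],s["force"],rel(tgt(-.017,.091)))
E
```

```text
[ 0.40240024 -0.17550503  0.09268652] [-0.39545861 -0.06495648 -0.76300155] (array([ 3.3 , -0.02,  0.18]), array([ 0.002, -0.002, -0.001]))
```

View pics/c2.png

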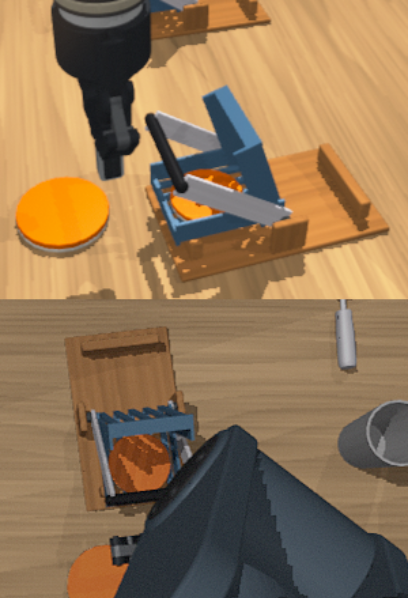

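The closed fingers stand behind the middle of the bar, clear of everything. I start the push along the arc.

Call:
drive_tool([
  [255,1,0,0.1,0,0,0],
  [255,2,0,0.1,0,0,0],
  [255,2.8,0,0.1,0,0,0],
  [255,3.3,0,0.1,0,0,0],
  [255,3.9,0,-0.6,0,0,0],
  [255,4.5,0,-1.4,0,0,0],
  [255,5.2,0,-2.1,0,0,0],
  [255,6.0,0,-2.7,0,0,0],
  [255,6.8,0,-3.3,0,0,0],
  [255,7.7,0,-3.7,0,0,0],
  [255,8.6,0,-4.1,0,0,0],
  [255,9.5,0,-4.4,0,0,0],
  [255,9.5,0,-4.4,0,0,0],
])

```text
t: 3.6
tcp_pos: [0.4986, -0.1634, 0.136]
tool_rot: [0.998, 0.059, 0.002, 0.001]
force: [0.5, -0.4, 0.6]
finger_gap: 0.0
```

```bash
python3 - <<'E'
from h import *
a=manip.snapshot("side")[200:420,200:500];b=manip.snapshot("top")[100:320,300:600]
cv2.imwrite("pics/c3.png",cv2.resize(np.vstack([a,b]),None,fx=1.36,fy=1.36)[:,:,::-1])
s=manip.sense();print(s["tcp_pos"],s["force"],rel(tgt(.101-.017,.143)))
E
```

```text
[ 0.49742425 -0.16329082  0.13537148] [-0.84915165  0.59450244  0.38496531] (array([ 3.82,  0.09, -0.75]), array([ 0.001, -0.002,  0.   ]))
```

View pics/c3.png

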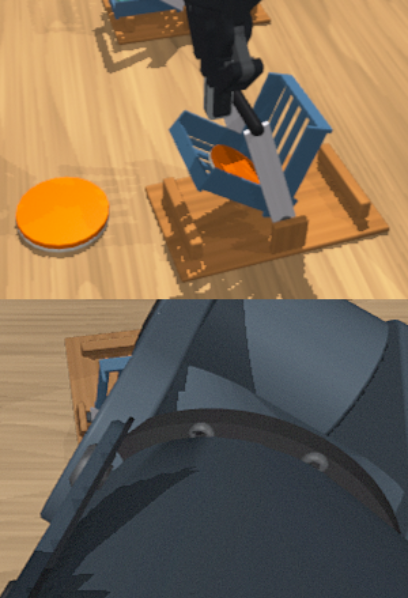

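Call:
drive_tool([
  [255,0.9,0,-0.3,0,0,0],
  [255,1.9,0,-0.5,0,0,0],
  [255,2.9,0,-0.6,0,0,0],
  [255,3.9,0,-0.6,0,0,0],
  [255,4.9,0,-0.6,0,0,0],
  [255,5.8,0,-0.5,0,0,0],
  [255,6.8,0,-0.3,0,0,0],
  [255,7.7,0,0,0,0,0],
  [255,8.6,0,0.4,0,0,0],
  [255,9.5,0,0.8,0,0,0],
  [255,10.4,0,1.3,0,0,0],
  [255,11.2,0,1.8,0,0,0],
  [255,11.2,0,1.8,0,0,0],
])

```text
t: 5.0
tcp_pos: [0.6083, -0.1498, 0.1163]
tool_rot: [0.998, 0.059, 0.0, -0.0]
force: [-0.4, 0.4, -0.0]
finger_gap: 0.0
```

```bash
python3 - <<'E'
from h import *
a=manip.snapshot("side")[200:420,200:500];b=manip.snapshot("wrist")[::2,::2]
cv2.imwrite("pics/c4.png",np.vstack([cv2.resize(a,None,fx=1.6,fy=1.6),cv2.resize(b,(480,240))])[:,:,::-1])
s=manip.sense();print(s["tcp_pos"],s["force"],rel(tgt(.202-.017,.091)))
E
```

```text
[ 0.607395   -0.14986841  0.11693067] [-0.8115719  -0.25453302  0.2613416 ] (array([2.84, 0.14, 2.59]), array([-0.,  0.,  0.]))
```

View pics/c4.png

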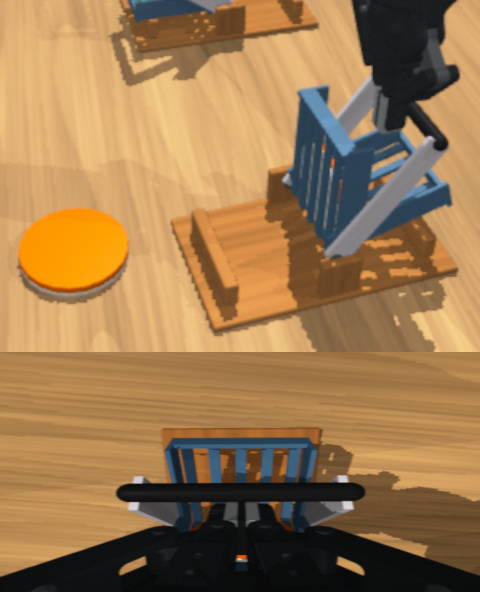

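Call:
drive_tool([
  [255,0.8,0.05,0.6,0,0,0],
  [255,1.5,0.1,1.2,0,0,0],
  [255,2.1,0.1,1.9,0,0,0],
  [255,2.7,0.1,2.5,0,0,0],
  [255,2.9,0.1,2.6,0,0,0],
  [255,3.0,0.1,2.6,0,0,0],
  [255,3.1,0.1,2.6,0,0,0],
  [255,3.2,0.1,2.6,0,0,0],
])

```text
t: 5.9
tcp_pos: [0.6354, -0.1475, 0.0902]
tool_rot: [0.998, 0.059, -0.004, -0.001]
force: [-9.9, -2.7, 0.9]
finger_gap: -0.001
```

```bash
python3 - <<'E'
from h import *
a=manip.snapshot("side")[200:420,200:500];b=manip.snapshot("wrist")
cv2.imwrite("pics/c5.png",np.vstack([cv2.resize(a,(400,293)),cv2.resize(b,(400,300))])[:,:,::-1])
s=manip.sense();print(s["tcp_pos"],s["force"],rel(tgt(.202-.017,.091)))
E
```

```text
[ 0.63538047 -0.14751658  0.09020049] [-7.62479306 -3.57545998 -0.9199377 ] (array([ 0.03,  0.04, -0.08]), array([-0.002,  0.009,  0.   ]))
```

View pics/c5.png

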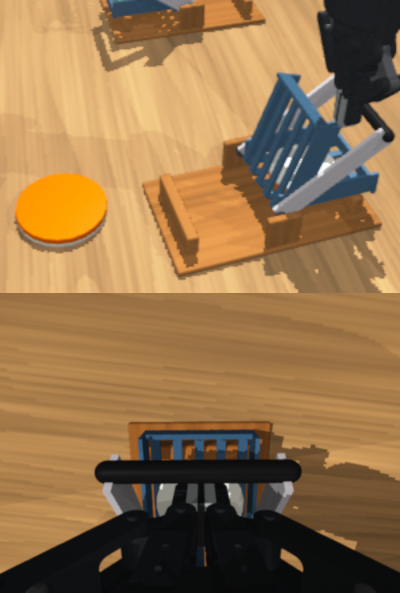

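The lid seems to have fallen white side up and the force has risen at the stop. I press slightly more to confirm the stop, then back off and lift away.

Call:
drive_tool([
  [255,0.2,0,0,0,0,0],
  [255,0.4,0,0,0,0,0],
  [255,0.5,0,0,0,0,0],
  [255,0.5,0,0,0,0,0],
])

```text
t: 6.4
tcp_pos: [0.6355, -0.1474, 0.0901]
tool_rot: [0.998, 0.059, -0.01, -0.001]
force: [-17.2, -6.3, 6.2]
finger_gap: 0.0
```

Call:
drive_tool([
  [255,-0.7,0,0,0,0,0],
  [255,-1.3,0,0,0,0,0],
  [255,-1.5,0,-1,0,0,0],
  [255,-1.5,0,-4,0,0,0],
  [255,-1.5,0,-8,0,0,0],
  [255,-1.5,0,-12,0,0,0],
  [255,-4,0,-15,0,0,0],
  [255,-8,3,-15,0,0,0],
  [255,-12,6,-15,0,0,0],
  [255,-15,10,-15,0,0,0],
  [255,-18,14,-15,0,0,0],
  [255,-20,18,-15,0,0,0],
  [255,-22,22,-15,0,0,0],
  [255,-23,24,-15,0,0,0],
  [255,-23,24,-15,0,0,0],
  [255,-23,24,-15,0,0,0],
])

```text
t: 8.0
tcp_pos: [0.4441, -0.412, 0.242]
tool_rot: [0.998, 0.058, 0.001, 0.0]
force: [-0.7, 0.2, -0.1]
finger_gap: -0.001
```

```bash
python3 - <<'E'
from h import *
a=manip.snapshot("side")[200:420,200:500];b=manip.snapshot("top")[80:300,60:500]
cv2.imwrite("pics/c6.png",np.vstack([cv2.resize(a,(600,440))[100:],cv2.resize(b,(600,300))])[:,:,::-1][:600] if 0 else np.vstack([cv2.resize(a,(400,293)),cv2.resize(b,(600,300))[:, 100:500]*0+cv2.resize(b,(600,300))[:,200:600]])[:,:,::-1])
cv2.imwrite("pics/c6t.png",cv2.resize(b,(800,400))[:,:,::-1])
s=manip.sense();print(s["t"],s["tcp_pos"],s["force"]);print("bar expected at stop px top/side",[proj(n,tgt(.202,.105)) for n in("top","side")])
E
```

```text
8.1 [ 0.44437576 -0.4105765   0.2417366 ] [-0.37667362 -0.1950765   0.15533314]
bar expected at stop px top/side [array([394.9, 101.9]), array([471.7, 280.1])]
```

View pics/c6.png

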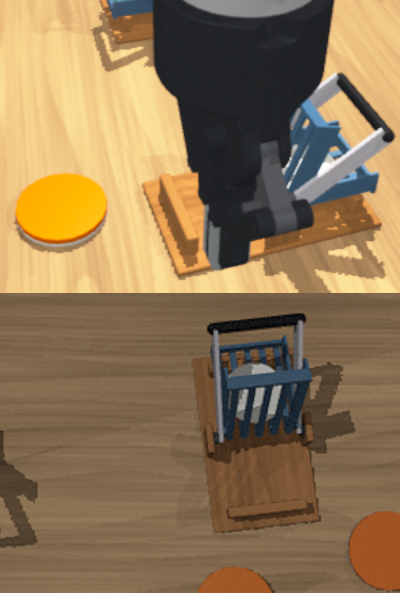

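View pics/c6t.png

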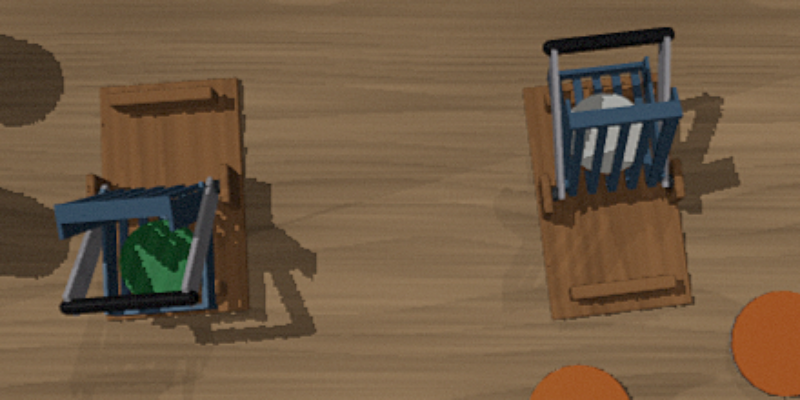

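The bar's centre is at top pixel (394.6,102), where I expected (394.9,101.9) at the far stop. The lid lies white side up in the far half, the green lid is undisturbed and the arm is clear.

```bash
python3 -c "
from station import manip
print(manip.sign_off())"
```

```text
the job is handed in; nothing more can be done
None
```

The orange lid's tray is tipped all the way over, and the lid now lies white side up in its far half. I handed the job in at about 8 s of the 40 s allowed.

- **Choosing the lid:** The disc in the right-hand tray measured 72 mm. The two loose orange discs measured about 92 mm, so I left them alone.
- **The push:** I pushed only the bar, with closed fingertips about 14 mm below its centre, following its arc to the far stop. At the stop the tip did not move under extra push, and the force rose to about 19 N. I then backed off and lifted clear.
- **Last checks:** In the top view the bar sits at (394.6, 102), where I predicted (394.9, 101.9) for the far stop. The lid shows white and appears to lie flat. The green lid and its tray look as they did at the start. The arm stands clear with near-zero force, and no check failed or disagreed. In the side view the gripper hid part of the tray, so the lid's position rests mainly on the top view.

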